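# Set the vacuum bleed ring to the blue mark

### The arm

A 7-joint arm with a two-finger parallel gripper is mounted at the origin on the work surface. World frame = base frame: x ahead of the robot, y to its left, z up, the work surface at z = 0. Lengths are in m, angles in rad, forces in N, time in s.
With the tool pointing down it reaches from about 0.425 to 0.95 m from the base axis. Payload 4.7 kg.
Tool frame: the origin (TCP) lies at the very end of the fingers, on their centre line; the grasp point (between the pads) lies 19 mm behind it (pinch_z is the z of the grasp point in the tool frame, in m); z points along the fingers, y is the line along which they close (so a half turn about z gives the same grasp; the last joint's range is limited). The gripper opens to 85 mm and grips with 20 to 120 N. Pads are 22 mm wide; open, the fingers measure 114 mm over their backs; the gripper's body (76 mm by 85 mm) begins 54 mm behind the grasp point. The pads swing forward as they close: fully open they stand 13 mm farther back than shut.
Start: joints at [1.277, 0.469, -0.049, 1.532, 0.024, 1.141, -0.082], TCP at [0.177, -0.651, 0.231] pointing down, gripper open.
Joint ranges: [-2.59, 2.59], [-0.33, 1.99], [-1.39, 1.29], [0.1, 2.45], [-1.04, 4.18], [0.21, 1.99], [-2.66, 2.66]. Speed limits (rad/s): [2.57, 2.57, 3.14, 3.14, 3.14, 3.14, 3.14].

### API

Orientations are given as a unit quaternion [w, x, y, z].
In Python, from workcell import * gives the robot as it stands.
- The arm moves only by the tool apply_moves, never from a script. Its argument "rows" is a list of rows, each an object with "translation": the shift along the tool's x, y, z in mm, a list of three; "delta_rot": the turn, a rotation vector about the tool's x, y, z in rad, a list of three. A call has 1 to 20 rows; each row shifts and turns the commanded pose from where the row before left it, along the tool's axes as they then stand; what a row does not reach is not made up. A row lasts 1/10 s, in which the tool goes at most 50 mm and 8.59 degrees, less where a joint would pass 70% of its speed; a pose out of reach is approached as far as the arm can. A call with a gripper value outside its range is refused whole. "claw" is the closure, from 0 (fully open) to 1 (shut), set as the call begins (left out, the last holds). The fingers move at their own pace and stop on an object; "grip_force" is the grip in N (left out, the last holds). Time passes only in rows, so rows that do not move let the fingers close. It gives the time, the measured TCP pose, the force, the opening and the grip force at its end, in the units of the state.
- sense(): the state, without advancing time (a new reading comes with each control period).
- get_image(name): name is "scene" or "top" or "wrist"; returns a dict with "pixels" (420x560x3 uint8, red, green, blue), "fx", "fy", "cx", "cy" (pixels), "eye" and "attitude" of the camera in the world. Camera axes: x right, y up, looking along -z (the intrinsics and any distortion apply to the point x, -y, -z); pixel columns grow to the right and rows downward; lengths in m; the calibration is good to about 2 mm. A picture is of the moment at which its call begins. There is no depth.
- hand_in(): hands the job in; it is judged then, once.
Trained networks look in a picture, given as the dict that the camera call returned (one of the last four; its "shot" number tells which), for a name from the list of things; names that differ only in an ending like _2 or _b are one class to them, and where a whole thing is asked for, a point or a joint stands for the part that bears it (a point fixed in the world has none). Each returns a list of dicts, best first, with "conf" (0 to 1); they miss things now and then, are a little off and sometimes report something else, mostly with a low value. They report only what shows in the picture. A call takes as long as a camera call.
- recognise(picture, thing): "pixel" ([column, row] in pixels, amid what is visible of it).
- trace(picture, thing): "pixels" (420x560 bool, what is visible of it) and "pixel" ([column, row] in pixels, amid what is visible of it).
- tip_of(picture, thing): "pixel" ([column, row] in pixels: a listed point, or the origin of a listed thing).
The state is a dict: "time": time; "joints": joint angles; "dq": joint speeds; "joint_efforts": joint torques, N m; "tool_pos": TCP position; "ee_rot": TCP orientation; "wrist_force": force on the tool from outside, world axes, zero at the start; "moment": the same for the moment, N m; "finger_gap": opening from 0.0 (shut) to 1.0 (fully open); "grasp_force": force on a finger pad.
Only numpy, scipy, OpenCV 4.12 (cv2) and the standard library are available. Lean on these libraries where they do the work, as an engineer would, in place of code of your own. Each camera call takes 0.05 s, during which the arm holds its last target. There are 200 camera calls.

### The job

Set the vacuum bleed on the bench valve: with the fingers, push the yellow lever round to the red stop so that the bleed is fully shut, then push it back the other way until its pointer stands at the middle of the blue mark on the scale, and leave it there. Only push the lever, never pinch it between the fingers, and leave everything else on the bench where it stands.

Things in the scene. Friction and masses are not known exactly. Their poses are not given: they have to be found in the camera images.
- valve_axis (a point): the vertical axis the ring turns about, at the top of the filter cap, 80 mm above the bench. The valve is fixed to the bench: a round aluminium base 272 mm across and 16 mm high carrying a round white scale, a steel drum (90 mm across, up to 62 mm high) in the middle and a dark filter cap (72 mm across, up to 78 mm). Its x axis is the valve's own; at zero yaw the lever sweeps the side of the valve towards the robot.
- bleed_ring (a joint): angle of the black ring (108 mm across, 30 to 48 mm above the bench) and its lever, rad: 0 with the lever against the red stop (bleed shut), growing counter-clockwise seen from above, to 1.92 at the dark stop (fully open). Stiff by friction alone (about 2 N pushed at the lever's post): it stays where it is left, with no spring or detent.
- lever_post (a point): middle of the upright yellow post on the lever, which is what is pushed: 20 mm long radially (84 to 104 mm from the axis), 14 mm thick along the arc, its side faces from 31 to 79 mm and its 6 mm thick top edge up to 84 mm above the bench. This point is 94 mm from the axis, 56 mm above the bench; its x axis points radially outwards, its y axis counter-clockwise (away from the red stop). A steel bar 10 mm wide joins it to the ring.
- pointer_tip (a point): tip of the black pointer under the post, on the lever's middle line, 112 mm from the axis, 26 mm above the bench (6 mm above the scale)
- blue_mark (a point): inner end of the blue mark on the white scale disc, 113 mm from the axis, 20 mm above the bench (the scale's top). The mark is 10 mm wide along the arc and runs from 113 to 129 mm from the axis; it is the only blue mark, the other marks are thin and black. The disc, 260 mm across, is clamped and does not turn. The red stop and dark stop are small blocks over the ring, 38 to 58 mm from the axis, 48 to 62 mm above the bench; the post clears them.
- amber_bottle: amber glass bottle with white cap, 56 mm across, 110 mm high; a loose bystander at least 170 mm from the valve's axis; origin at the centre of its underside
- beaker: clear open beaker, 64 mm across, 80 mm high; a loose bystander at least 170 mm from the valve's axis; origin at the centre of its underside
- sample_jar: clear jar with black lid, 50 mm across, 60 mm high; a loose bystander at least 170 mm from the valve's axis; origin at the centre of its underside
- clamp_ring: flat aluminium ring lying on the bench, 56 mm across, 12 mm high; a loose bystander at least 170 mm from the valve's axis; origin at the centre of its underside
- stopper: orange rubber stopper, 44 mm across, 30 mm high; a loose bystander at least 170 mm from the valve's axis; origin at the centre of its underside
- wrench: steel wrench lying flat, 150 mm long; a loose bystander at least 170 mm from the valve's axis; origin at the middle of its underside

How it is judged:
On the way, in this order (a step that is already met when the one before it is completed fails the run):
1. the lever is pushed home against the red stop (ring within 0.05 rad of shut) (value of joint bleed_ring below 0.05 rad), for 0.1 s.
2. the pointer is at the blue mark (horizontal distance between pointer_tip and blue_mark below 0.005 m and velocity of joint bleed_ring between -0.03 and 0.03 rad/s), for 0.2 s.
At the end, for the whole second after the job is handed in: the pointer tip is within 5 mm of the middle of the blue mark's inner end, the ring is at rest, and every bystander stands within 20 mm of where it was, not tipped (all of step 2 and distance of each of amber_bottle, beaker, sample_jar, clamp_ring, stopper, wrench from where it was at the start of the episode below 0.02 m and angle between each of amber_bottle, beaker, sample_jar, clamp_ring, stopper, wrench's own z axis and vertical below 0.3 rad); the robot touches nothing.
It fails at once if the lever is pinched: both of its side faces are pressed by the fingers at once (contact force between the fingers and bleed_ring_c4 above 1 N and contact force between the fingers and bleed_ring_c5 above 1 N).
It fails at once if a bystander is moved more than 20 mm, lifted or tipped (not (distance of amber_bottle from where it was at the start of the episode below 0.02 m) or not (distance of beaker from where it was at the start of the episode below 0.02 m) or not (distance of sample_jar from where it was at the start of the episode below 0.02 m) or not (distance of clamp_ring from where it was at the start of the episode below 0.02 m) or not (distance of stopper from where it was at the start of the episode below 0.02 m) or not (distance of wrench from where it was at the start of the episode below 0.02 m) or not (angle between amber_bottle's own z axis and vertical below 0.3 rad) or not (angle between beaker's own z axis and vertical below 0.3 rad) or not (angle between sample_jar's own z axis and vertical below 0.3 rad) or not (angle between clamp_ring's own z axis and vertical below 0.3 rad) or not (angle between stopper's own z axis and vertical below 0.3 rad) or not (angle between wrench's own z axis and vertical below 0.3 rad)).
It also fails if it takes over 72 s, if anything falls off the work surface, if the arm or the gripper's body presses on something with over 40 N, if the wrist force passes 120 N, or if a joint passes its speed limit or range.

## Working session

There is one attempt and no reset: what is moved stays moved. The work goes in short steps, Python scripts to look and compute and a tool call to move; the robot and the scene stay as the last step left them, time stands still between calls to the robot, and variables do not carry over. Pictures are saved under pics/ and viewed, at most 10 in all, crops included, and the job is handed in when it is done.

Besides the shell and the picture viewer there is one more tool, called after "Request:" in YAML: its name, and indented under it one key for each argument. apply_moves: Moves the arm, as the interface text tells. Its arguments: {"type":"object","properties":{"rows":{"type":"array"},"claw":{"type":"number"},"grip_force":{"type":"number"}},"required":["rows"]}

```bash
mkdir -p pics; cat > h.py <<'E'
from workcell import *
import numpy as np, cv2
from scipy.spatial.transform import Rotation as R
def rot(q): return R.from_quat([q[1],q[2],q[3],q[0]]).as_matrix()
def att(p):
    a=np.array(p["attitude"]); return a if a.shape==(3,3) else rot(a)
def ray(p,px,z):
    d=att(p)@np.array([(px[0]-p["cx"])/p["fx"],-(px[1]-p["cy"])/p["fy"],-1.])
    e=np.array(p["eye"]); return e+d*(z-e[2])/d[2]
def proj(p,X):
    c=att(p).T@(np.array(X)-p["eye"]); return np.array([p["cx"]+p["fx"]*c[0]/-c[2],p["cy"]-p["fy"]*c[1]/-c[2]])
def save(p,n): cv2.imwrite("pics/"+n,cv2.cvtColor(p["pixels"],cv2.COLOR_RGB2BGR))
Z=dict(valve_axis=.08,lever_post=.056,pointer_tip=.026,blue_mark=.02)
E
python3 - <<'E'
from h import *
np.set_printoptions(precision=4,suppress=True)
for n in ["top","scene"]:
    p=get_image(n); save(p,n+"0.png"); print(n,{k:v for k,v in p.items() if k!="pixels"})
    for t in ["valve_axis","lever_post","pointer_tip","blue_mark","amber_bottle","beaker","sample_jar","clamp_ring","stopper","wrench"]:
        for r in tip_of(p,t)[:2]: print(t,r["conf"],np.array(r["pixel"]),ray(p,r["pixel"],Z.get(t,0)))
s=sense(); print(s)
E
```

```text
top {'fx': 470.5492311298708, 'fy': 470.5492311298708, 'cx': 276.66686313043834, 'cy': 203.67751549919257, 'eye': array([0.5321, 0.006 , 1.1032]), 'attitude': array([ 0.7149,  0.0232, -0.0194, -0.6986]), 'shot': 1}
valve_axis 0.81 [326.1 205. ] [ 0.5935 -0.0955  0.08  ]
lever_post 0.64 [305.7 239.2] [ 0.5179 -0.0539  0.056 ]
pointer_tip 0.58 [303.6 251. ] [ 0.4906 -0.0513  0.026 ]
blue_mark 0.84 [316.6 254.8] [ 0.4824 -0.0816  0.02  ]
amber_bottle 0.78 [215.2 193.4] [0.6197 0.1579 0.    ]
beaker 0.84 [399.6 170.7] [ 0.6832 -0.2751  0.    ]
sample_jar 0.66 [257.1 142.5] [0.7428 0.0624 0.    ]
clamp_ring 0.69 [405.9 261.8] [ 0.4701 -0.2913  0.    ]
stopper 0.65 [231.8 233.2] [0.5271 0.1161 0.    ]
stopper 0.43 [215.2 192.2] [0.6225 0.1579 0.    ]
wrench 0.72 [403.  263.2] [ 0.4667 -0.2846  0.    ]
wrench 0.69 [459.  228.7] [ 0.5499 -0.4147  0.    ]
scene {'fx': 448.6971660240952, 'fy': 448.6971660240952, 'cx': 280.9277715931087, 'cy': 208.9748895610859, 'eye': array([ 1.279 , -0.5451,  0.7492]), 'attitude': array([0.8   , 0.4081, 0.1922, 0.3955]), 'shot': 2}
valve_axis 0.96 [246.5 232.
[... 395 characters left out ...]
 0.067  0.    ]
clamp_ring 0.77 [158.3 261.1] [ 0.4736 -0.2804  0.    ]
stopper 0.58 [297.6 211. ] [0.5182 0.1194 0.    ]
wrench 0.96 [115.1 306.9] [ 0.5505 -0.4175  0.    ]
{'time': 1.1, 'joints': array([ 1.2771,  0.4686, -0.0486,  1.5325,  0.0241,  1.141 , -0.0823]), 'dq': array([-0.0002, -0.0016,  0.0025,  0.0003, -0.0009, -0.0003, -0.0002]), 'joint_efforts': array([  0.0001, -51.0177,  -0.0464, -23.8019,   0.011 ,   0.0009,
         0.    ]), 'tool_pos': array([ 0.1767, -0.6515,  0.2313]), 'ee_rot': array([0.    , 0.9912, 0.132 , 0.    ]), 'wrist_force': array([-0.1667, -0.1762, -1.5256]), 'moment': array([-0.0435, -0.013 ,  0.0153]), 'grasp_force': 0.0, 'finger_gap': 1.0022754766765176}
```

```bash
python3 - <<'E'
from h import *
a=cv2.imread("pics/top0.png"); b=cv2.imread("pics/scene0.png")
A=cv2.resize(a[110:300,190:480],None,fx=2.7,fy=2.7,interpolation=cv2.INTER_CUBIC)
cv2.imwrite("pics/c1.png",A); cv2.imwrite("pics/c2.png",cv2.resize(b[150:300,150:350],None,fx=4,fy=4,interpolation=cv2.INTER_CUBIC))
E
```

```text
(no output)
```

View pics/c1.png

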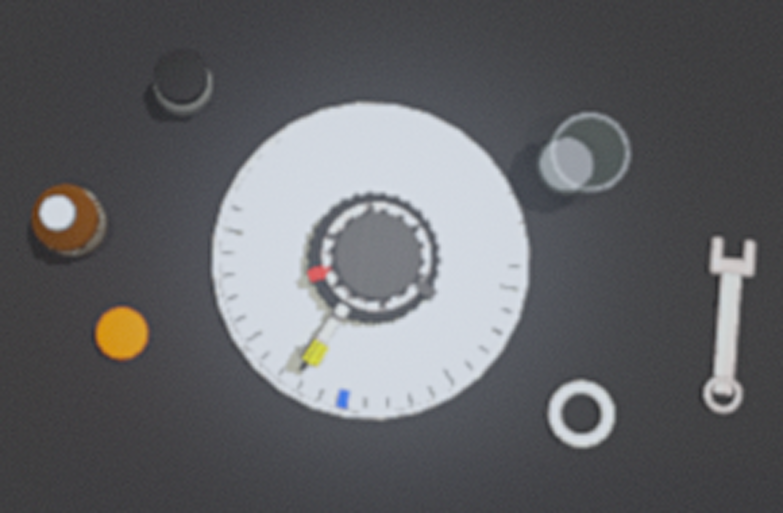

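View pics/c2.png

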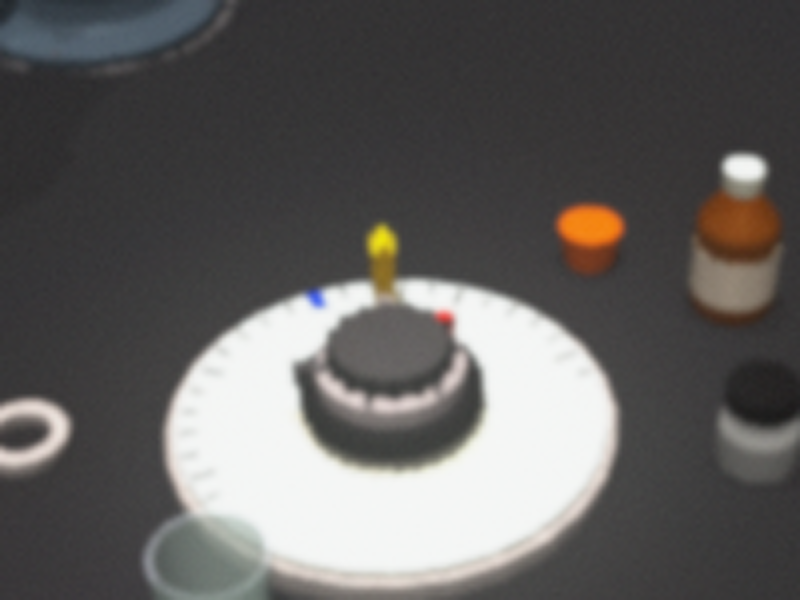

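The top view shows the yellow post at crop pixel (315,352), with the red stop clockwise of it at (317,272). The blue mark is at (343,399), counter-clockwise of the post. The side view agrees. Next I fit the geometry.

```bash
cat >> h.py <<'E'
def geom(p,verbose=True):
    im=p["pixels"]; hsv=cv2.cvtColor(im,cv2.COLOR_RGB2HSV)
    w=((hsv[...,2]>150)&(hsv[...,1]<60)).astype(np.uint8)
    c=max(cv2.findContours(w,cv2.RETR_EXTERNAL,cv2.CHAIN_APPROX_NONE)[0],key=cv2.contourArea)
    c=cv2.convexHull(c)[:,0]; P=np.array([ray(p,q,.02)[:2] for q in c])
    for _ in range(4):
        s=np.linalg.lstsq(np.c_[2*P,np.ones(len(P))],(P**2).sum(1),rcond=None)[0]; r=np.sqrt(s[2]+s[:2]@s[:2])
        e=np.abs(np.hypot(*(P-s[:2]).T)-r); P=P[e<max(.002,np.percentile(e,80))]
    def cen(m,z):
        n,l,st,ce=cv2.connectedComponentsWithStats(m.astype(np.uint8)); 
        if n<2: return None
        k=1+np.argmax(st[1:,4]); return ray(p,ce[k],z)[:2]
    out=dict(axis=s[:2],r=r)
    hh=hsv[...,0]; S=hsv[...,1]>120
    for n,m,z in [("blue",S&(hh>105)&(hh<130),.02),("red",(hsv[...,1]>120)&((hh<4)|(hh>174)),.062),("yellow",S&(hh>24)&(hh<36)&(hsv[...,2]>140),.075)]:
        q=cen(m,z)
        if q is not None:
            d=q-s[:2]; out[n]=(q,np.hypot(*d),np.degrees(np.arctan2(d[1],d[0]))%360)
    return out
E
python3 - <<'E'
from h import *
np.set_printoptions(precision=4,suppress=True)
for n in ["top","scene"]:
    p=get_image(n); print(geom(p))
    for t in ["lever_post","pointer_tip","blue_mark"]:
      for r in tip_of(p,t)[:1]:
        for ax in [geom(p)["axis"]]:
            d=ray(p,r["pixel"],Z[t])[:2]-ax; print(t,np.hypot(*d),np.degrees(np.arctan2(d[1],d[0]))%360)
E
```

```text
{'axis': array([ 0.5954, -0.1032]), 'r': np.float64(0.1351784166504121), 'blue': (array([ 0.9932, -0.2528]), np.float64(0.4250249697968425), np.float64(339.3861735820569)), 'red': (array([ 0.5804, -0.0549]), np.float64(0.05052103624270307), np.float64(107.31087480336045)), 'yellow': (array([ 0.5157, -0.0536]), np.float64(0.09385075789577406), np.float64(148.12537917583757))}
lever_post 0.0928893384257181 150.4031685660872
pointer_tip 0.11124695295346647 154.55372600873025
blue_mark 0.10779719996783789 170.62274710932735
{'axis': array([0.98  , 0.3166]), 'r': np.float64(0.2508906921149257), 'blue': (array([0.3306, 1.4496]), np.float64(1.3058858896750938), np.float64(119.81713191044676)), 'red': (array([ 0.5844, -0.055 ]), np.float64(0.5427503928194118), np.float64(223.2067874983706)), 'yellow': (array([ 0.5114, -0.0509]), np.float64(0.5954546689671759), np.float64(218.1069656093396))}
lever_post 0.5915201093182629 217.6555533170202
pointer_tip 0.6022222626147895 216.21420451442776
blue_mark 0.638654136232662 218.39556187732796
```

Request:
apply_moves:
  rows:
    - {"translation":[20,-20,0],"delta_rot":[0,0,0]}
    - {"translation":[30,-30,0],"delta_rot":[0,0,0]}
    - {"translation":[30,-30,0],"delta_rot":[0,0,0]}
    - {"translation":[30,-30,0],"delta_rot":[0,0,0]}
    - {"translation":[30,-30,0],"delta_rot":[0,0,0]}
    - {"translation":[30,-30,0],"delta_rot":[0,0,0]}
    - {"translation":[30,-30,0],"delta_rot":[0,0,0]}
    - {"translation":[30,-30,0],"delta_rot":[0,0,0]}
    - {"translation":[30,-30,0],"delta_rot":[0,0,0]}
    - {"translation":[30,-30,0],"delta_rot":[0,0,0]}
    - {"translation":[30,-30,0],"delta_rot":[0,0,0]}
    - {"translation":[30,-30,0],"delta_rot":[0,0,0]}
    - {"translation":[30,-30,0],"delta_rot":[0,0,0]}
    - {"translation":[30,-30,0],"delta_rot":[0,0,0]}
    - {"translation":[30,-30,0],"delta_rot":[0,0,0]}
    - {"translation":[19,-13,0],"delta_rot":[0,0,0]}
  claw: 1

```text
time: 3.1
tool_pos: [0.5024, -0.09, 0.2318]
ee_rot: [-0.0, 0.991, 0.134, 0.001]
wrist_force: [0.6, -0.9, 0.1]
finger_gap: -0.0
grasp_force: 0.0
```

Request:
apply_moves:
  rows:
    - {"translation":[0,0,0],"delta_rot":[0,0,-0.12]}
    - {"translation":[0,0,0],"delta_rot":[0,0,-0.12]}
    - {"translation":[0,0,0],"delta_rot":[0,0,-0.12]}
    - {"translation":[0,0,0],"delta_rot":[0,0,-0.12]}
    - {"translation":[0,0,0],"delta_rot":[0,0,-0.12]}
    - {"translation":[0,0,0],"delta_rot":[0,0,-0.12]}
    - {"translation":[0,0,0],"delta_rot":[0,0,-0.12]}
    - {"translation":[0,0,0],"delta_rot":[0,0,-0.12]}
    - {"translation":[0,0,0],"delta_rot":[0,0,-0.12]}
    - {"translation":[0,0,0],"delta_rot":[0,0,-0.14]}
    - {"translation":[0,0,0],"delta_rot":[0,0,0]}

```text
time: 4.2
tool_pos: [0.5012, -0.0943, 0.2314]
ee_rot: [0.0, 0.737, 0.676, 0.0]
wrist_force: [-0.1, -0.5, -0.4]
finger_gap: 0.001
grasp_force: 0.0
```

```bash
cat >> h.py <<'E'
def tl(t):  # world delta (m) -> tool mm
    return rot(sense()["ee_rot"]).T@np.array(t)*1000
def st():
    s=sense(); M=rot(s["ee_rot"]); print(s["time"],s["tool_pos"],"yaw",np.degrees(np.arctan2(M[1,0],M[0,0])),"F",s["wrist_force"],"gap",s["finger_gap"],"j",s["joints"])
def look(p,ax,things=("valve_axis","lever_post","pointer_tip","blue_mark")):
    for t in things:
        for r in tip_of(p,t)[:2]:
            q=ray(p,r["pixel"],Z[t])[:2]; d=q-ax; print(t,r["conf"],np.array(r["pixel"]),q,np.hypot(*d),np.degrees(np.arctan2(d[1],d[0]))%360)
E
python3 - <<'E'
from h import *
np.set_printoptions(precision=4,suppress=True)
st(); p=get_image("wrist"); save(p,"w1.png"); print(p["eye"]); look(p,np.array([.595,-.1025]))
E
```

```text
4.2 [ 0.5012 -0.0943  0.2314] yaw 85.04357999109739 F [-0.1406 -0.5283 -0.3527] gap 0.0008093917303400514 j [ 0.617   0.2544 -0.6063  1.8925  0.1666  1.0444 -0.1449]
[ 0.5067 -0.018   0.3748]
valve_axis 0.58 [371.7 199.6] [ 0.5986 -0.1078] 0.006446871383906261 304.3096205912075
lever_post 0.74 [283.3 154. ] [ 0.5114 -0.0562] 0.09560445961041376 151.0046186357079
pointer_tip 0.91 [268.  143.7] [ 0.4951 -0.0465] 0.11455231980122615 150.70570889187437
blue_mark 0.79 [261.6 181.7] [ 0.4828 -0.0916] 0.1127350223099808 174.46325768370133
```

View pics/w1.png

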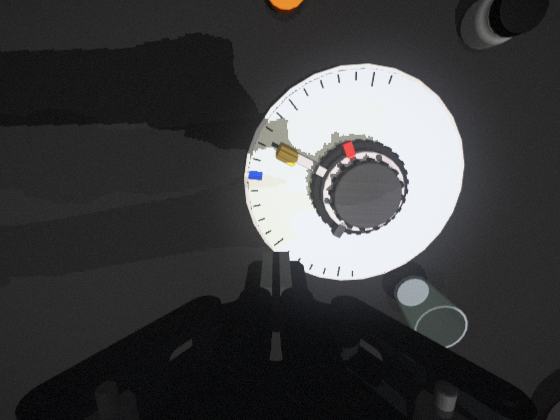

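The wrist view shows the lever post at (287,154), the red stop at (349,149), and the inner end of the blue mark at about (262,176). The closed fingers are clear of the lever on its counter-clockwise side, so I'm descending.

Request:
apply_moves:
  rows:
    - {"translation":[0,0,40],"delta_rot":[0,0,0]}
    - {"translation":[0,0,45],"delta_rot":[0,0,0]}
    - {"translation":[0,0,40],"delta_rot":[0,0,0]}
    - {"translation":[0,0,30],"delta_rot":[0,0,0]}
    - {"translation":[0,0,20],"delta_rot":[0,0,0]}
    - {"translation":[0,0,6],"delta_rot":[0,0,0]}
    - {"translation":[0,0,0],"delta_rot":[0,0,0]}

```text
time: 5.15
tool_pos: [0.501, -0.094, 0.0499]
ee_rot: [-0.0, 0.737, 0.676, -0.0]
wrist_force: [-0.9, 0.2, -0.3]
finger_gap: 0.0
grasp_force: 0.0
```

```bash
python3 - <<'E'
from h import *
np.set_printoptions(precision=4,suppress=True)
ax=np.array([.595,-.1025])
st(); p=get_image("wrist"); save(p,"w2.png"); print(p["eye"]); look(p,ax); g=geom(p); print(g)
E
```

```text
5.15 [ 0.501  -0.094   0.0499] yaw 85.0572980292281 F [-0.9181  0.1865 -0.2998] gap 1.1801715555237022e-05 j [ 0.5013  0.499  -0.5023  2.058   0.3775  0.6745 -0.3349]
[ 0.5067 -0.0178  0.1932]
valve_axis 0.87 [493.5 302.7] [ 0.5965 -0.1048] 0.0027368628136448187 302.28540425567826
lever_post 0.91 [296.5 199.4] [ 0.5131 -0.0563] 0.09399927886703069 150.5689454903716
pointer_tip 0.72 [267.3 168.9] [ 0.4991 -0.0453] 0.11160818586647286 149.18569251729517
blue_mark 0.7 [250.  231.8] [ 0.4842 -0.0851] 0.11214513023840679 171.05270931891553
{'axis': array([ 0.593 , -0.0924]), 'r': np.float64(0.12256743462643495), 'blue': (array([ 0.4759, -0.0829]), np.float64(0.11751332328690028), np.float64(175.35627229651234)), 'red': (array([ 0.579 , -0.0567]), np.float64(0.03837380458691655), np.float64(111.37489014819313)), 'yellow': (array([ 0.5212, -0.0544]), np.float64(0.08123590273779965), np.float64(152.07302719736578))}
```

View pics/w2.png

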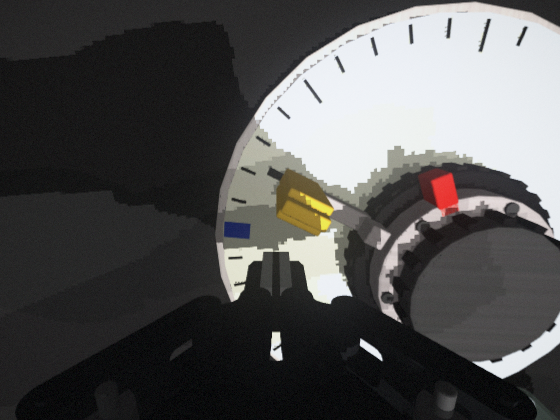

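The wrist view shows the post at about (300,200), the blue mark at (237,230), the red stop at (440,190), and the fingertips at (275,258) clear of the post. I'm pushing clockwise along the arc.

Request:
apply_moves:
  rows:
    - {"translation":[4.7,0.1,0],"delta_rot":[0,0,0.05]}
    - {"translation":[4.7,0.1,0],"delta_rot":[0,0,0.05]}
    - {"translation":[4.7,0.1,0],"delta_rot":[0,0,0.05]}
    - {"translation":[4.7,0.1,0],"delta_rot":[0,0,0.05]}
    - {"translation":[4.7,0.1,0],"delta_rot":[0,0,0.05]}
    - {"translation":[4.7,0.1,0],"delta_rot":[0,0,0.05]}
    - {"translation":[4.7,0.1,0],"delta_rot":[0,0,0.05]}
    - {"translation":[4.7,0.1,0],"delta_rot":[0,0,0.05]}
    - {"translation":[4.7,0.1,0],"delta_rot":[0,0,0.05]}
    - {"translation":[4.7,0.1,0],"delta_rot":[0,0,0.05]}
    - {"translation":[4.7,0.1,0],"delta_rot":[0,0,0.05]}
    - {"translation":[4.7,0.1,0],"delta_rot":[0,0,0.05]}
    - {"translation":[4.7,0.1,0],"delta_rot":[0,0,0.05]}
    - {"translation":[0,0,0],"delta_rot":[0,0,0]}

```text
time: 6.8
tool_pos: [0.5256, -0.039, 0.0512]
ee_rot: [0.001, 0.914, 0.405, 0.001]
wrist_force: [0.2, 0.5, 0.5]
finger_gap: 0.002
grasp_force: 0.0
```

```bash
python3 - <<'E'
from h import *
np.set_printoptions(precision=4,suppress=True)
ax=np.array([.595,-.1025])
st(); d=sense()["tool_pos"][:2]-ax; print(np.hypot(*d),np.degrees(np.arctan2(d[1],d[0]))); p=get_image("wrist"); save(p,"w3.png"); look(p,ax); print(geom(p).get("red"))
E
```

```text
6.8 [ 0.5256 -0.039   0.0512] yaw 47.84041812253874 F [0.2433 0.5053 0.4779] gap 0.001864675101463026 j [ 0.2601  0.4891 -0.3374  2.0272  0.2563  0.6634 -0.9794]
0.09406780791699583 137.55513193786334
valve_axis 0.81 [491.9 300.7] [ 0.5953 -0.1065] 0.0040388614749337845 273.71729463801654
lever_post 0.93 [282.3 239.6] [ 0.5386 -0.0287] 0.09289377037115308 127.39658178139102
pointer_tip 0.62 [252.5 211. ] [ 0.5296 -0.0129] 0.11091556584327598 126.0997496411875
blue_mark 0.63 [275.8 324.2] [ 0.4823 -0.086 ] 0.11386963659504762 171.65780570118832
(array([ 0.5798, -0.0539]), np.float64(0.043603482212171966), np.float64(116.93047497094062))
```

View pics/w3.png

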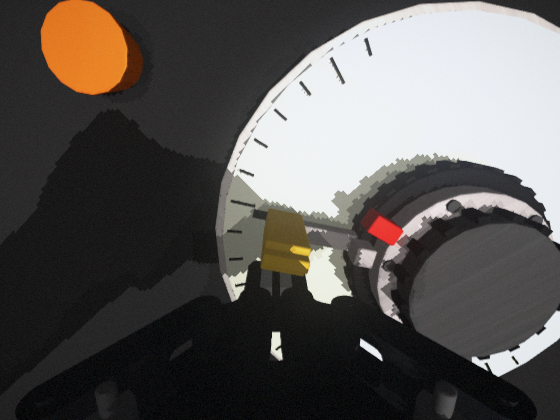

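The post is at (285,240), in contact with the fingers, and the ring's tab is close to the red stop. I'm continuing slowly.

Request:
apply_moves:
  rows:
    - {"translation":[2.35,0,0],"delta_rot":[0,0,0.025]}
    - {"translation":[2.35,0,0],"delta_rot":[0,0,0.025]}
    - {"translation":[2.35,0,0],"delta_rot":[0,0,0.025]}
    - {"translation":[2.35,0.1,0],"delta_rot":[0,0,0.025]}
    - {"translation":[2.35,0.1,0],"delta_rot":[0,0,0.025]}
    - {"translation":[0,0,0],"delta_rot":[0,0,0]}

```text
time: 7.65
tool_pos: [0.5338, -0.0305, 0.0503]
ee_rot: [0.0, 0.938, 0.347, 0.0]
wrist_force: [0.0, -0.6, 0.1]
finger_gap: 0.001
grasp_force: 0.2
```

Request:
apply_moves:
  rows:
    - {"translation":[2,0,0],"delta_rot":[0,0,0.02]}
    - {"translation":[2,0,0],"delta_rot":[0,0,0.02]}
    - {"translation":[0,0,0],"delta_rot":[0,0,0]}

```text
time: 7.95
tool_pos: [0.536, -0.0284, 0.0502]
ee_rot: [0.0, 0.945, 0.328, -0.001]
wrist_force: [-1.7, -2.2, 2.3]
finger_gap: 0.0
grasp_force: 1.5
```

```bash
python3 - <<'E'
from h import *
np.set_printoptions(precision=4,suppress=True)
ax=np.array([.595,-.1025])
st(); d=sense()["tool_pos"][:2]-ax; print(np.hypot(*d),np.degrees(np.arctan2(d[1],d[0]))); p=get_image("wrist"); save(p,"w4.png"); look(p,ax); print(geom(p).get("red"))
E
```

```text
7.95 [ 0.536  -0.0284  0.0502] yaw 38.34008589202046 F [-1.6664 -2.2397  2.3372] gap 0.00016129087261133784 j [ 0.2041  0.498  -0.2935  2.0054  0.2253  0.67   -1.1349]
0.09467597239759924 128.53773969702823
valve_axis 0.72 [496.6 296.7] [ 0.5964 -0.1055] 0.003309335445757853 294.1060416443064
valve_axis 0.25 [283.7 238.9] [ 0.5593 -0.0137] 0.09566958678183968 111.92160625152646
lever_post 0.62 [281.4 240.6] [ 0.5502 -0.0203] 0.09357754359684345 118.60185587211367
pointer_tip 0.66 [252.6 211. ] [ 0.5446 -0.0035] 0.11108832010652175 116.95476673413187
blue_mark 0.64 [291.9 342.3] [ 0.4811 -0.0862] 0.11510761283990197 171.85046250831124
(array([ 0.5808, -0.0544]), np.float64(0.04899392801874753), np.float64(107.17054478088258))
```

View pics/w4.png

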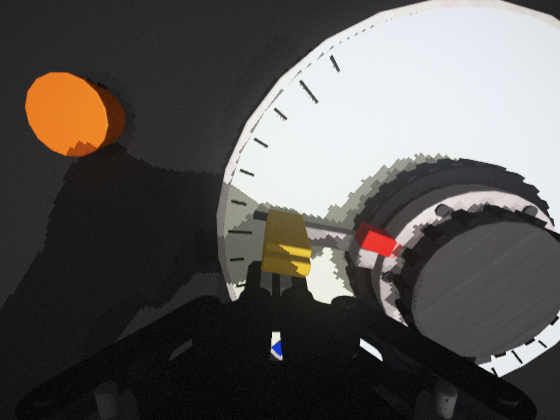

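The tab is now almost touching the red stop at (378,240). I'm pushing until the force clearly rises.

Request:
apply_moves:
  rows:
    - {"translation":[2,0,0],"delta_rot":[0,0,0.02]}
    - {"translation":[0,0,0],"delta_rot":[0,0,0]}

```text
time: 8.4
tool_pos: [0.5361, -0.0282, 0.0501]
ee_rot: [0.0, 0.948, 0.318, -0.002]
wrist_force: [-6.5, -5.0, 4.7]
finger_gap: 0.002
grasp_force: 3.7
```

Request:
apply_moves:
  rows:
    - {"translation":[2,0,0],"delta_rot":[0,0,0.02]}
    - {"translation":[0,0,0],"delta_rot":[0,0,0]}
    - {"translation":[0,0,0],"delta_rot":[0,0,0]}

```text
time: 8.7
tool_pos: [0.5361, -0.0279, 0.0499]
ee_rot: [0.0, 0.951, 0.309, -0.004]
wrist_force: [-9.0, -5.4, 8.2]
finger_gap: -0.002
grasp_force: 5.4
```

The position has stalled with the force rising to about 10 N, so the lever is home on the red stop. Now I back off, lift, pass over the post and come down on its clockwise side.

Request:
apply_moves:
  rows:
    - {"translation":[-5,0,0],"delta_rot":[0,0,0]}
    - {"translation":[-5,0,0],"delta_rot":[0,0,0]}
    - {"translation":[0,0,-30],"delta_rot":[0,0,0]}
    - {"translation":[0,0,-30],"delta_rot":[0,0,0]}
    - {"translation":[0,0,-20],"delta_rot":[0,0,0]}
    - {"translation":[10,0,0],"delta_rot":[0,0,0]}
    - {"translation":[9.4,0.5,0],"delta_rot":[0,0,0.1]}
    - {"translation":[9.4,0.5,0],"delta_rot":[0,0,0.1]}
    - {"translation":[9.4,0.5,0],"delta_rot":[0,0,0.1]}
    - {"translation":[9.4,0.5,0],"delta_rot":[0,0,0.1]}
    - {"translation":[9.4,0.5,0],"delta_rot":[0,0,0.1]}
    - {"translation":[9.4,0.5,0],"delta_rot":[0,0,0.1]}
    - {"translation":[0,0,0],"delta_rot":[0,0,0]}

```text
time: 10.0
tool_pos: [0.5937, -0.0067, 0.1294]
ee_rot: [-0.0, 1.0, 0.016, 0.0]
wrist_force: [0.1, -0.0, 0.7]
finger_gap: -0.0
grasp_force: 0.0
```

```bash
python3 - <<'E'
from h import *
np.set_printoptions(precision=4,suppress=True)
ax=np.array([.595,-.1025])
st(); d=sense()["tool_pos"][:2]-ax; print(np.hypot(*d),np.degrees(np.arctan2(d[1],d[0]))); p=get_image("wrist"); look(p,ax); print(geom(p).get("yellow"))
p=get_image("top");look(p,ax)
E
```

```text
10.0 [ 0.5937 -0.0067  0.1294] yaw 1.7855067413922503 F [ 0.1004 -0.0044  0.7256] gap -0.00043441268899042105 j [ 0.0756  0.4502 -0.1778  1.8275  0.1001  0.8715 -1.6888]
0.0957765011625437 90.78668122819371
valve_axis 0.67 [416.9 237.3] [ 0.5915 -0.107 ] 0.005656763873918941 231.92331860167403
lever_post 0.77 [288.6 269.3] [ 0.5503 -0.0191] 0.0946604134725914 118.20927093349462
None
valve_axis 0.55 [328.4 206.4] [ 0.5906 -0.1005] 0.004865722258581261 156.07712775625004
blue_mark 0.89 [315.5 253.1] [ 0.4862 -0.079 ] 0.11133420401008265 167.81988639090324
blue_mark 0.7 [329.9 205.1] [ 0.5971 -0.1102] 0.00794863879680613 284.9969595476629
```

Request:
apply_moves:
  rows:
    - {"translation":[0,1,30],"delta_rot":[0,0,0]}
    - {"translation":[0,0,30],"delta_rot":[0,0,0]}
    - {"translation":[0,0,15],"delta_rot":[0,0,0]}
    - {"translation":[0,0,4],"delta_rot":[0,0,0]}
    - {"translation":[0,0,0],"delta_rot":[0,0,0]}

```text
time: 11.0
tool_pos: [0.5925, -0.0089, 0.0513]
ee_rot: [-0.0, 1.0, 0.015, -0.0]
wrist_force: [1.0, 0.4, -0.0]
finger_gap: -0.002
grasp_force: 0.0
```

Request:
apply_moves:
  rows:
    - {"translation":[-5.6,0.2,0],"delta_rot":[0,0,-0.06]}
    - {"translation":[-5.6,0.2,0],"delta_rot":[0,0,-0.06]}
    - {"translation":[-5.6,0.2,0],"delta_rot":[0,0,-0.06]}
    - {"translation":[-5.6,0.2,0],"delta_rot":[0,0,-0.06]}
    - {"translation":[-5.6,0.2,0],"delta_rot":[0,0,-0.06]}
    - {"translation":[-5.6,0.2,0],"delta_rot":[0,0,-0.06]}
    - {"translation":[-5.6,0.2,0],"delta_rot":[0,0,-0.06]}
    - {"translation":[-5.6,0.2,0],"delta_rot":[0,0,-0.06]}
    - {"translation":[-5.6,0.2,0],"delta_rot":[0,0,-0.06]}
    - {"translation":[-5.6,0.2,0],"delta_rot":[0,0,-0.06]}
    - {"translation":[-5.6,0.2,0],"delta_rot":[0,0,-0.06]}
    - {"translation":[-5.6,0.2,0],"delta_rot":[0,0,-0.06]}
    - {"translation":[-5.6,0.2,0],"delta_rot":[0,0,-0.06]}
    - {"translation":[-5.6,0.2,0],"delta_rot":[0,0,-0.06]}
    - {"translation":[-5.6,0.2,0],"delta_rot":[0,0,-0.06]}
    - {"translation":[-5.6,0.2,0],"delta_rot":[0,0,-0.06]}
    - {"translation":[0,0,0],"delta_rot":[0,0,0]}

```text
time: 12.7
tool_pos: [0.5182, -0.0517, 0.0528]
ee_rot: [0.001, 0.88, 0.475, 0.001]
wrist_force: [0.2, -0.7, 0.5]
finger_gap: 0.003
grasp_force: 0.0
```

```bash
python3 - <<'E'
from h import *
np.set_printoptions(precision=4,suppress=True)
ax=np.array([.595,-.1025])
st(); d=sense()["tool_pos"][:2]-ax; print(np.hypot(*d),np.degrees(np.arctan2(d[1],d[0])))
for n in ["wrist","top","scene"]:
    p=get_image(n); save(p,n+"5.png"); print(n); look(p,ax)
E
```

```text
12.7 [ 0.5182 -0.0517  0.0528] yaw 56.673216002951804 F [ 0.1655 -0.6874  0.4861] gap 0.0030488886919466467 j [ 0.349   0.4906 -0.4179  2.0378  0.3132  0.6711 -0.8539]
0.09208961424808249 146.5366973549026
wrist
valve_axis 0.8 [483.8 301.2] [ 0.5947 -0.1075] 0.005060780591314021 266.10399469909555
top
valve_axis 0.93 [329.  205.9] [ 0.5917 -0.1018] 0.0033979242836598947 168.35333331230677
scene
valve_axis 0.56 [244.9 237.9] [ 0.607  -0.1155] 0.01773880491773351 312.65035695735736
lever_post 0.55 [239.1 218.2] [ 0.5102 -0.0685] 0.09138116914409482 158.15802100268556
pointer_tip 0.64 [228.5 226.9] [ 0.4913 -0.09  ] 0.10447872636701035 173.11616330335687
pointer_tip 0.56 [238.1 223.8] [ 0.4953 -0.0631] 0.10723338854869513 158.4665569565309
blue_mark 0.59 [230.9 221.6] [ 0.4696 -0.0691] 0.12972679702251205 165.1017621096413
blue_mark 0.46 [246.3 233.2] [ 0.5335 -0.0638] 0.07267139772807145 147.78187971199335
```

View pics/wrist5.png

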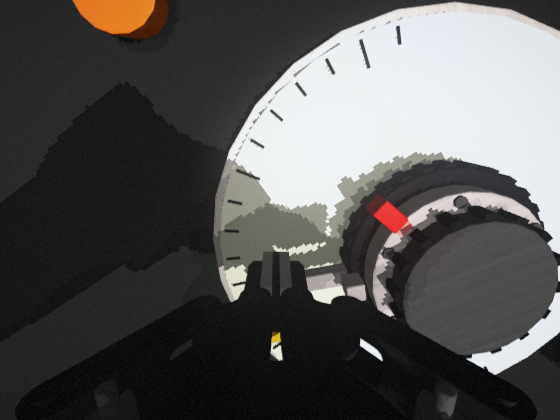

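The fingers hide the lever in this view. I'll push a bit further but stay short of the mark, then retreat and measure.

Request:
apply_moves:
  rows:
    - {"translation":[-3.8,-0.2,0],"delta_rot":[0,0,-0.04]}
    - {"translation":[-3.8,-0.2,0],"delta_rot":[0,0,-0.04]}
    - {"translation":[-3.8,0,0],"delta_rot":[0,0,-0.04]}
    - {"translation":[-3.8,0,0],"delta_rot":[0,0,-0.04]}
    - {"translation":[0,0,0],"delta_rot":[0,0,0]}
    - {"translation":[0,0,0],"delta_rot":[0,0,0]}

```text
time: 14.05
tool_pos: [0.5094, -0.0645, 0.0513]
ee_rot: [0.0, 0.84, 0.543, -0.0]
wrist_force: [0.1, -0.5, -0.5]
finger_gap: 0.001
grasp_force: 0.2
```

```bash
python3 - <<'E'
from h import *
st()
E
```

```text
14.05 [ 0.50942778 -0.06448746  0.0513409 ] yaw 65.820879584219 F [ 0.07580656 -0.4899963  -0.47746473] gap 0.001069323433516443 j [ 0.40724809  0.49208295 -0.45811174  2.05133247  0.34277859  0.67106099
 -0.69725358]
```

Request:
apply_moves:
  rows:
    - {"translation":[10,0,0],"delta_rot":[0,0,0]}
    - {"translation":[10,0,0],"delta_rot":[0,0,0]}
    - {"translation":[0,0,-40],"delta_rot":[0,0,0]}
    - {"translation":[0,0,-40],"delta_rot":[0,0,0]}
    - {"translation":[-40,0,-20],"delta_rot":[0,0,0]}
    - {"translation":[-45,0,0],"delta_rot":[0,0,0]}
    - {"translation":[-25,0,0],"delta_rot":[0,0,0]}
    - {"translation":[0,0,0],"delta_rot":[0,0,0]}
    - {"translation":[0,0,0],"delta_rot":[0,0,0]}

```text
time: 14.95
tool_pos: [0.473, -0.1458, 0.1514]
ee_rot: [-0.0, 0.839, 0.544, 0.0]
wrist_force: [0.5, 0.4, 0.5]
finger_gap: 0.001
grasp_force: 0.0
```

```bash
python3 - <<'E'
from h import *
np.set_printoptions(precision=4,suppress=True)
ax=np.array([.595,-.1025])
st()
for n in ["wrist","top","scene"]:
    p=get_image(n); save(p,n+"6.png"); print(n); look(p,ax); g=geom(p); print(g)
    if n=="wrist": import pickle; pickle.dump(p,open("w6.pkl","wb"))
E
```

```text
14.95 [ 0.473  -0.1458  0.1514] yaw 65.87608704171706 F [0.48   0.3784 0.484 ] gap 0.0008752441092628802 j [ 0.6385  0.3143 -0.5076  2.0159  0.1993  0.8583 -0.4002]
wrist
valve_axis 0.94 [418.4  97.2] [ 0.5973 -0.104 ] 0.0026861168134609975 327.26190019835553
lever_post 0.75 [277.5 127.1] [ 0.5015 -0.0833] 0.09549269154395774 168.42216045940933
pointer_tip 0.63 [259.4 125.4] [ 0.4873 -0.0764] 0.11077695774224271 166.39794452451912
blue_mark 0.59 [261.  137.5] [ 0.4838 -0.0866] 0.11230499750024704 171.86484438000141
{'axis': array([ 0.5936, -0.1039]), 'r': np.float64(0.13314078664031082), 'blue': (array([ 0.4759, -0.0822]), np.float64(0.11969127533668408), np.float64(169.5459704812408)), 'red': (array([ 0.58  , -0.0561]), np.float64(0.04974454801722917), np.float64(105.9421198336663)), 'yellow': (array([ 0.5032, -0.0851]), np.float64(0.09234040520078103), np.float64(168.24518048853142))}
top
valve_axis 0.68 [331.2 205.2] [ 0.5933 -0.1066] 0.004412162459281697 247.44398511485917
lever_post 0.72 [319.  243.7] [ 0.5086 -0.0836] 0.08842464493890541 167.63461368575014
pointer_tip 0.87 [318
[... 556 characters left out ...]
6.2 236.2] [ 0.6038 -0.1097] 0.011339095803164534 320.5590061728791
lever_post 0.84 [234.  218.3] [ 0.5028 -0.079 ] 0.09509653074806948 165.72072375015654
pointer_tip 0.75 [230.7 222.8] [ 0.4803 -0.0762] 0.1177113700595555 167.10153830963196
blue_mark 0.66 [228.1 225. ] [ 0.4774 -0.0828] 0.11922444720973452 170.47660449118337
{'axis': array([0.9809, 0.3061]), 'r': np.float64(0.24024570542261145), 'blue': (array([0.3305, 1.4492]), np.float64(1.3152427679212937), np.float64(119.63724889833759)), 'red': (array([ 0.5838, -0.0548]), np.float64(0.5365340571867215), np.float64(222.26795469280088)), 'yellow': (array([ 0.5009, -0.08  ]), np.float64(0.6159183357479396), np.float64(218.8095302060976))}
```

View pics/wrist6.png

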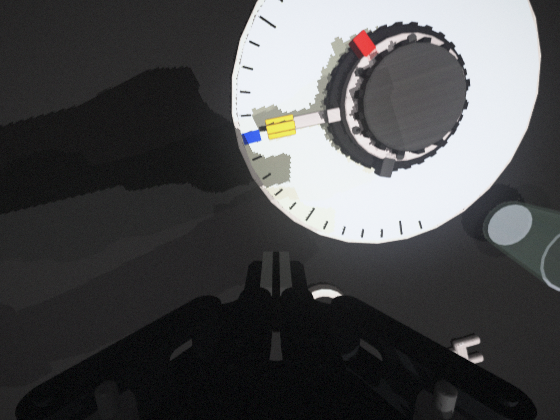

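The pointer at (262,130) is just short of the blue mark at (252,137). I'm zooming in with the predicted points overlaid.

```bash
python3 - <<'E'
from h import *
import pickle; p=pickle.load(open("w6.pkl","rb"))
np.set_printoptions(precision=4,suppress=True)
im=cv2.cvtColor(p["pixels"],cv2.COLOR_RGB2BGR); x0,y0,k=225,95,8
c=cv2.resize(im[y0:y0+65,x0:x0+90],None,fx=k,fy=k,interpolation=cv2.INTER_NEAREST)
ax=np.array([.5945,-.1035])
for a,col in [(165,(0,0,255)),(167,(0,200,0)),(169,(255,0,255)),(171,(0,140,255)),(173,(90,90,90))]:
    t=np.radians(a); u=np.array([np.cos(t),np.sin(t)])
    q=proj(p,[*(ax+.112*u),.026]); cv2.drawMarker(c,tuple(int(v) for v in ((q-[x0,y0]+.5)*k)),col,cv2.MARKER_CROSS,16,2)
    q=proj(p,[*(ax+.113*u),.020]); cv2.circle(c,tuple(int(v) for v in ((q-[x0,y0]+.5)*k)),6,col,2)
cv2.imwrite("pics/z6.png",c)
hsv=cv2.cvtColor(p["pixels"],cv2.COLOR_RGB2HSV); m=(hsv[...,1]>100)&(hsv[...,0]>105)&(hsv[...,0]<135)&(np.indices(hsv.shape[:2])[0]<200)
P=np.argwhere(m)[:,::-1]; W=np.array([ray(p,q,.02)[:2] for q in P])-ax; r=np.hypot(*W.T); a=np.degrees(np.arctan2(W[:,1],W[:,0]))
print(len(P),r.min(),r.max(),a.min(),a.max(),a.mean(),np.c_[r,a][np.argsort(r)][:6])
E
```

```text
196 0.11245567592282799 0.3351359440552875 164.63042946019013 172.3091769106811 169.8380037333203 [[  0.1125 168.7152]
 [  0.1127 169.1468]
 [  0.1127 170.9839]
 [  0.1129 169.5775]
 [  0.1129 167.7549]
 [  0.113  171.4142]]
```

View pics/z6.png

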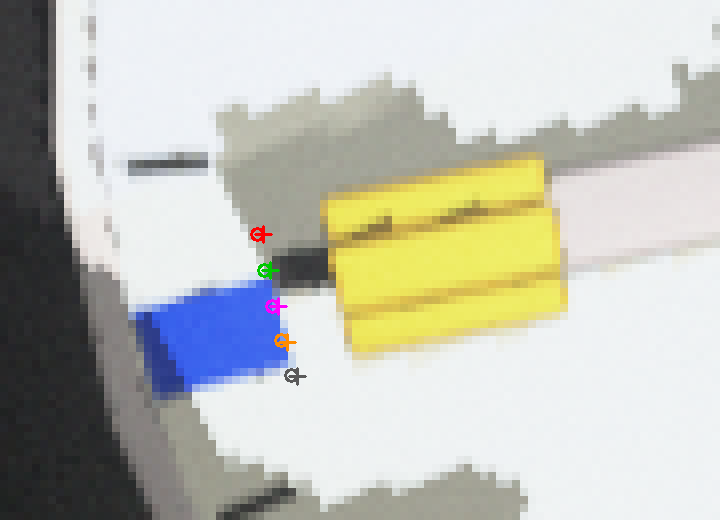

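The pointer stands at about 167.0° and the middle of the blue mark's inner end at about 169.85°. That leaves about +2.85°, or 4.7 mm at the post. I'm retracing my path and pushing slowly.

Request:
apply_moves:
  rows:
    - {"translation":[40,0,0],"delta_rot":[0,0,0]}
    - {"translation":[45,0,0],"delta_rot":[0,0,0]}
    - {"translation":[25,0,0],"delta_rot":[0,0,0]}
    - {"translation":[0,0,40],"delta_rot":[0,0,0]}
    - {"translation":[0,0,40],"delta_rot":[0,0,0]}
    - {"translation":[0,0,20],"delta_rot":[0,0,0]}
    - {"translation":[-6,0,0],"delta_rot":[0,0,0]}
    - {"translation":[-6,0,0],"delta_rot":[0,0,0]}
    - {"translation":[-4,0,0],"delta_rot":[0,0,0]}
    - {"translation":[-2,0,0],"delta_rot":[0,0,0]}
    - {"translation":[-1,0,0],"delta_rot":[0,0,0]}
    - {"translation":[0,0,0],"delta_rot":[0,0,0]}

```text
time: 16.9
tool_pos: [0.5102, -0.0639, 0.052]
ee_rot: [0.001, 0.839, 0.544, 0.0]
wrist_force: [-0.0, 1.3, -0.3]
finger_gap: -0.002
grasp_force: 0.0
```

```bash
python3 - <<'E'
from h import *
st(); t=sense()["tool_pos"]; print(tl([.5076-t[0],-.0688-t[1],0]))
E
```

```text
16.9 [ 0.51015979 -0.06385438  0.05202469] yaw 65.84856849473616 F [-0.02582733  1.34044502 -0.28978541] gap -0.0015655496986692577 j [ 0.41367924  0.49308194 -0.46826831  2.05004278  0.35028991  0.67331587
 -0.70488948]
[-5.56005368e+00 -3.12218306e-01 -1.80494089e-03]
```

Request:
apply_moves:
  rows:
    - {"translation":[-1.2,0,0],"delta_rot":[0,0,-0.01]}
    - {"translation":[-1.2,0,0],"delta_rot":[0,0,-0.01]}
    - {"translation":[-1.2,0,0],"delta_rot":[0,0,-0.01]}
    - {"translation":[-1.0,0,0],"delta_rot":[0,0,-0.01]}
    - {"translation":[-0.7,0,0],"delta_rot":[0,0,-0.01]}
    - {"translation":[0,0,0],"delta_rot":[0,0,0]}
    - {"translation":[0,0,0],"delta_rot":[0,0,0]}
    - {"translation":[0,0,0],"delta_rot":[0,0,0]}

```text
time: 17.7
tool_pos: [0.5079, -0.0684, 0.0513]
ee_rot: [0.0, 0.825, 0.565, 0.0]
wrist_force: [1.6, 1.4, 0.5]
finger_gap: 0.001
grasp_force: 0.8
```

```bash
python3 - <<'E'
from h import *
st(); t=sense()["tool_pos"]; print(tl([.5076-t[0],-.0688-t[1],0]))
E
```

```text
17.7 [ 0.50787782 -0.06841059  0.05132789] yaw 68.74385579885015 F [1.57884375 1.35436117 0.48579009] gap 0.001149102504013177 j [ 0.43281882  0.49498938 -0.48059517  2.05291549  0.35965772  0.67388379
 -0.65400959]
[-4.63639677e-01 -1.17738680e-01 -8.43468420e-05]
```

Request:
apply_moves:
  rows:
    - {"translation":[10,0,0],"delta_rot":[0,0,0]}
    - {"translation":[10,0,0],"delta_rot":[0,0,0]}
    - {"translation":[0,0,-40],"delta_rot":[0,0,0]}
    - {"translation":[0,0,-40],"delta_rot":[0,0,0]}
    - {"translation":[-40,0,-20],"delta_rot":[0,0,0]}
    - {"translation":[-45,0,0],"delta_rot":[0,0,0]}
    - {"translation":[-25,0,0],"delta_rot":[0,0,0]}
    - {"translation":[0,0,0],"delta_rot":[0,0,0]}
    - {"translation":[0,0,0],"delta_rot":[0,0,0]}

```text
time: 18.6
tool_pos: [0.4751, -0.1517, 0.1513]
ee_rot: [-0.0, 0.825, 0.564, 0.0]
wrist_force: [0.4, 1.0, 0.7]
finger_gap: 0.006
grasp_force: 0.0
```

```bash
python3 - <<'E'
from h import *
p=get_image("wrist")
im=cv2.cvtColor(p["pixels"],cv2.COLOR_RGB2BGR); k=8
ax=np.array([.5945,-.1035]); t=np.radians(170); u=np.array([np.cos(t),np.sin(t)])
q=proj(p,[*(ax+.112*u),.026]); x0,y0=int(q[0])-38,int(q[1])-32
c=cv2.resize(im[y0:y0+65,x0:x0+90],None,fx=k,fy=k,interpolation=cv2.INTER_NEAREST)
cv2.imwrite("pics/z7.png",c); st()
for a in (165,167,169,171,173):
    t=np.radians(a); u=np.array([np.cos(t),np.sin(t)]); print(a,(proj(p,[*(ax+.112*u),.026])-[x0,y0]+.5)*k)
E
```

```text
18.65 [ 0.47550514 -0.15087802  0.15128401] yaw 68.83576628669613 F [0.91121863 0.1083376  0.39278319] gap -0.00023953485274880239 j [ 0.66683101  0.32527108 -0.53366763  2.00630097  0.21447554  0.86414348
 -0.3534415 ]
165 [297.50153836 173.94083774]
167 [302.73193242 211.1914939 ]
169 [309.14344725 247.91972308]
171 [316.71300215 284.09094404]
173 [325.41680145 319.67215917]
```

View pics/z7.png

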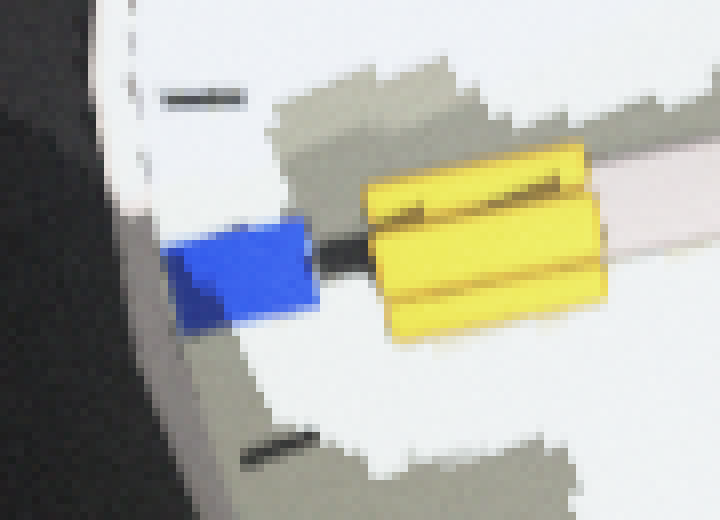

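The pointer tip at crop (315,260) meets the middle of the blue mark's inner end, which spans y 217–303. The arm is clear of everything.

```bash
python3 -c "
from workcell import *
print(hand_in())"
```

```text
the job is handed in; nothing more can be done
None
```

I pushed the lever home against the red stop, then back until the final wrist picture showed its pointer at the middle of the blue mark. I handed the job in with the arm clear at about 19 s of the 72 s; no verdict was returned.

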